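# Hang the palm nutrunner on the spring balancer

## Robot

A 6-joint arm with a two-finger parallel gripper is mounted at the origin on the work surface. World frame = base frame: x ahead of the robot, y to its left, z up, the work surface at z = 0. Lengths are in m, angles in rad, forces in N, time in s.
With the tool pointing down it reaches from about 0.35 to 0.775 m from the base axis. Payload 7.3 kg.
Tool frame: the origin (TCP) lies at the very end of the fingers, on their centre line; the grasp point (between the pads) lies 19 mm behind it; z points along the fingers, y is the direction in which the jaws open and shut (so a half turn about z gives the same grasp; the last joint's range is limited). The gripper opens to 92 mm and grips with 3 to 60 N. Pads are 19 mm wide; open, the fingers measure 130 mm over their backs; the gripper's body (75 mm by 190 mm) begins 47 mm behind the grasp point.
Start: joints at [-1.441, 0.342, 1.524, -0, 1.275, -0.146], TCP at [0.143, -0.505, 0.227] pointing down, gripper open.
Joint ranges: [-2.53, 2.53], [-0.77, 2.02], [0.04, 2.7], [-1, 4.14], [0.28, 2.66], [-3.11, 3.11]. Speed limits (rad/s): [2.57, 2.57, 3.14, 3.14, 3.14, 3.14].

## Interface

Orientations are given as [roll, pitch, yaw] about the fixed x, y, z axes, in that order (R = Rz(yaw) Ry(pitch) Rx(roll)).
In Python, from cell import robot gives the robot as it stands.
- The arm moves only by the shell command python3 -m pendant 'ROWS' [OPENING] [FORCE]. ROWS is JSON, a list of rows, each a list of 2 entries, a list of its own where there are three numbers: the shift along the tool's x, y, z in mm, then the turn about the tool's z in degrees. In form: [[[x, y, z], turn], ...]. A call has 1 to 10 rows; each row is the pose to reach, as a shift and turn from the pose measured when the call began, along the tool's axes at that moment; what a row does not reach only later rows make up. A row lasts 1/12 s, in which the tool goes at most 41.7 mm and 7.16 degrees, less where a joint would pass 70% of its speed; a pose out of reach is approached as far as the arm can. A call with a gripper value outside its range is refused whole. OPENING is the opening, from 0 (shut) to 1 (fully open), set as the call begins (- or left out, the last holds). The fingers move at their own pace and stop on an object; FORCE is the grip in N (left out, the last holds). Time passes only in rows, so rows that repeat a pose let the fingers close. It gives the time, the measured TCP pose, the force and the opening at its end, in the units of the state.
- robot.observe(): the state, without advancing time (a new reading comes with each control period).
- robot.read_camera(name): name is "side" or "top" or "wrist"; returns the picture (480x640x3 uint8, red, green, blue); there is no depth.
- robot.calibration(name): a dict with "vfov" (degrees; the focal length in pixels is half the picture's height over the tangent of half this angle, whatever the lens; pixels are square), "cx", "cy" (the principal point, pixels), "rvec" (rotation vector, rad) and "tvec" (3), from world to camera coordinates, as OpenCV has them. Camera axes: x right, y down, z forward; pixel columns grow to the right and rows downward; lengths in m; the calibration is good to about 2 mm. A picture is of the moment at which its call begins: read the wrist's pose just before it. calibration takes no time and is no camera call; for the wrist camera it gives the pose at the moment of the call.
- robot.hand_in(): hands the job in, once; it reports no verdict.
Trained networks look in the newest picture that a camera, given by its name, has taken for a name from the list of things; names that differ only in an ending like _2 or _b are one class to them, and where a whole thing is asked for, a point or a joint stands for the part that bears it (a point fixed in the world has none). Each returns a list of dicts, best first, with "p" (0 to 1); they miss things now and then, are a little off and sometimes report something else, mostly with a low value. They report only what shows in the picture. A call takes as long as a camera call. They do not tell look-alikes from the thing itself.
- robot.find_in(camera, query): "xy" ([column, row] as shares, 0 to 1, of the picture: columns of its width, rows of its height, amid what is visible of it).
The state is a dict: "time": time; "qpos": joint angles; "qvel": joint speeds; "joint_efforts": joint torques, N m; "tool_pos": TCP position; "tool_rot": TCP orientation; "contact_force": force on the tool from outside, world axes, zero at the start; "torque": the same for the moment, N m; "opening": finger opening in m.
Only numpy, scipy, OpenCV 4.12 (cv2) and the standard library are available. Lean on these libraries where they do the work, as an engineer would, in place of code of your own. Each camera call takes 0.05 s, during which the arm holds its last target.

## Task

Pull the balancer's sprung hook down by its handle, swing it in under the bail of the nutrunner that stands in its holder, and let it rise gently, without letting go, until it has drawn the nutrunner up out of the holder and the spring carries its weight by itself; then let go, so that it hangs still there. Let go only where it balances: the hook must never fly up or drop on its own. Do not press hard or knock with the hook on the nutrunner, and leave the other things on the bench alone.

Things in the scene. Friction and masses are not known exactly. Their poses are not given: they have to be found in the camera images.
- mast: Balancer mast, fixed to the bench: 140 mm square foot plate, steel column 20 mm across and 380 mm tall with a grey spring reel (72 mm across, top at 436 mm) on top. Origin on the bench on the column's axis; z up; at swing 0 the hook arm points along the mast's own -x.
- hook_arm: The balancer's level aluminium arm (14 mm square bar) that slides up and down and swings about the column. Origin on the column axis at the arm's mid height; the arm runs along its own -x, 180 mm to the handle and hook. At the end a steel J hook of 8 mm round bar hangs below it and a black handle stands on top.
- handle (a point): Middle of the grip of the handle: an upright rubber cylinder 24 mm across and 44 mm tall standing on the arm's end, free all round and above. The point is on its axis, 22 mm above the top of the arm and 22 mm below the handle's top. Axes as hook_arm.
- hook_seat (a point): Where the middle of the bail's bar lies when it sits in the bottom of the hook: straight below the handle point by 76 mm. Axes as hook_arm. The shank is at y = -14 mm and the tip at y = +15 mm, so the hook is open towards its own +y; throat 20 mm wide. The tip's top is 10 mm above this point, the hook's underside 12 mm below it, the arm's underside 40 mm above it.
- lift (a joint): How far the hook is pulled down from its top stop, m: 0 at the top, where it starts, 0.19 at the bottom stop. The spring pulls the empty hook up with about 2.3 N at the top and 0.05 N more per mm pulled down (about 11 N when it is low enough to pass under the bail). Friction is about 0.3 N. With the nutrunner hung on, it balances somewhere between about 25 and 130 mm; where exactly depends on the nutrunner's unmeasured weight and shows only in the force on the handle.
- swing (a joint): Turn of the hook arm about the column, rad, positive counter-clockwise seen from above; free, with slight friction, between -0.8 and 1.1. 0 points along the mast's -x. It starts at 0.55 to 0.8, clear of the nutrunner; smaller values bring the open side of the hook towards it.
- driver: Squat palm nutrunner, about 0.38 to 0.86 kg: aluminium body 50 mm across and 50 mm tall with a black rubber band, a short steel nose 22 mm across and 17 mm long below it and a steel wire bail on top. Origin at the middle of the body's underside (the shoulder that rests on the holder); z up; its bail's bar runs along its x.
- bail (a point): Middle of the bail's level bar: 8 mm round, 36 mm straight run along the driver's x, its legs 48 mm apart. It is 90 mm above the driver's origin and 40 mm above the body's top, so there are 36 mm free under the bar. The point lies within about 8 mm of the hook's circle (180 mm about the column), and the bar lies within 0.6 rad of the arm's direction when the hook is there.
- holder: Black block 76 mm square and 24 mm tall, fixed to the bench, with a hole 29 mm across and 20 mm deep in its top for the nutrunner's nose. Origin in the middle of its underside.
- jar: Glass jar with a steel lid, 60 mm across, 85 mm tall. Bystander.
- paint_tin: Paint tin, 84 mm across, 100 mm tall. Bystander.
- spanner: Steel spanner, 170 mm long, lying flat. Bystander.
There are look-alikes about, which are no part of the job. Leave any orange look-alike of the driver alone.

How it is judged:
On the way, in this order (a step that is already met when the one before it is completed fails the run):
1. The hook, pulled down, has the bail's bar in its throat while the nutrunner still stands in the holder (value of joint lift above 0.13 m and x of bail in the frame of hook_seat between -0.018 and 0.018 m and y of bail in the frame of hook_seat between -0.012 and 0.012 m and z of bail in the frame of hook_seat between -0.006 and 0.034 m and z of driver in the frame of holder below 0.03 m), for 0.1 s.
2. The hook has drawn the nutrunner clear of the holder (z of driver in the frame of holder above 0.043 m and contact force between hook_arm and driver above 2 N), for 0.1 s.
At the end, for the whole second after the job is handed in: The nutrunner hangs by its bail in the hook (bail within 22 mm of the seat), its nose clear of the holder, upright within 0.4 rad, carried by the spring alone 15 to 140 mm below the top stop, at rest (hook below 0.03 m/s, nutrunner below 0.08 m/s) (z of driver in the frame of holder above 0.042 m and contact force between hook_arm and driver above 2 N and distance between bail and hook_seat below 0.022 m and angle between driver's own z axis and vertical below 0.4 rad and value of joint lift between 0.015 and 0.14 m and velocity of joint lift between -0.03 and 0.03 m/s and linear speed of driver below 0.08 m/s and contact force between driver and holder below 0.1 N); the robot touches nothing.
It fails at once if The hook flies up or down on its own faster than 0.3 m/s, or together with the nutrunner faster than 0.1 m/s, with the robot not touching it (not (contact force between any of the fingers, the arm and hook_arm above 0.3 N) and (velocity of joint lift above 0.3 m/s or velocity of joint lift below -0.3 m/s or (linear speed of driver above 0.08 m/s and (velocity of joint lift above 0.1 m/s or velocity of joint lift below -0.1 m/s)))).
It fails at once if The hook presses or knocks on the nutrunner with more than 20 N (contact force between hook_arm and driver above 20 N).
It fails at once if A bystander is moved more than 25 mm (distance of any of jar, paint_tin, spanner from where it was at the start of the episode above 0.025 m).
It also fails if it takes over 64 s, if anything falls off the work surface, if the arm or the gripper's body presses on something with over 40 N, if the wrist force passes 120 N, or if a joint passes its speed limit or range.

## Working session

There is one attempt and no reset: what is moved stays moved. The work goes in short steps, Python scripts to look and compute and a shell command to move; the robot and the scene stay as the last step left them, time stands still between calls to the robot, and variables do not carry over. Pictures are saved under pics/ and viewed, and the job is handed in when it is done.

```bash
mkdir -p pics; ls; python3 - <<'E'
from cell import robot
import cv2,numpy as np
s=robot.observe();print(s)
for c in ["side","top","wrist"]:
    im=robot.read_camera(c);cv2.imwrite(f"pics/{c}0.png",im[:,:,::-1]);print(c,robot.calibration(c))
    for q in ["mast","hook_arm","handle","driver","holder","bail"]:
        print(q,[(round(d['p'],2),round(d['xy'][0]*640),round(d['xy'][1]*480)) for d in robot.find_in(c,q)])
E
```

```text
pics
{'time': 0.0, 'qpos': array([-1.44099095e+00,  3.42704912e-01,  1.52504873e+00, -1.89394370e-05,
        1.27537602e+00, -1.45995398e-01]), 'qvel': array([ 0.00064984, -0.00194167,  0.00089855,  0.00114508,  0.00052597,
        0.00052465]), 'joint_efforts': array([-4.32506258e-04, -4.31241131e+01, -2.44222981e+01,  7.19081727e-02,
        5.57168364e-02, -1.50578148e-04]), 'tool_pos': array([ 0.14293039, -0.50473664,  0.22604313]), 'tool_rot': array([-3.14006936e+00, -2.05682030e-04,  2.75806149e-01]), 'contact_force': array([-0.08784578,  0.14247995, -0.06533697]), 'torque': array([-0.01419464, -0.04917368, -0.02167333]), 'opening': 0.09175056337773597}
side {'vfov': 43.53386889147714, 'cx': 319.72116700642823, 'cy': 241.54160596044952, 'rvec': array([ 0.84042903, -2.33898298,  1.33841767]), 'tvec': array([0.47143838, 0.38463375, 0.81075684])}
mast [(0.64, 293, 194)]
hook_arm [(0.58, 370, 165)]
handle [(0.92, 372, 168)]
driver [(0.96, 341, 367), (0.92, 410, 345), (0.65, 354, 258), (0.6, 346, 320)]
holder [(0.77, 351, 345)]
bail [(0.98, 347, 322), (0.93, 355, 257), (0.92, 341, 371), (0.7, 409, 344)]
top {'vfov': 53.1378228563834, 'cx': 324.9270780908531, 'cy': 239.48732786244207, 'rvec': array([ 2.18715938, -2.19964579,  0.08611561]), 'tvec': array([0.00166063, 0.60722177, 1.03367827])}
mast [(0.57, 363, 185)]
hook_arm [(0.72, 396, 224), (0.3, 397, 218)]
handle [(0.88, 398, 218), (0.17, 329, 265)]
driver [(0.81, 285, 296), (0.78, 345, 319), (0.72, 417, 204), (0.66, 329, 265)]
holder [(0.63, 334, 276)]
bail [(0.84, 420, 205), (0.65, 285, 295), (0.58, 348, 322), (0.56, 331, 266)]
wrist {'vfov': 64.42172794975723, 'cx': 323.6940302260472, 'cy': 236.4199541665242, 'rvec': array([-2.33629726,  1.76706092,  0.22630576]), 'tvec': array([-0.52575552, -0.03263722,  0.38887609])}
mast []
hook_arm []
handle []
driver []
holder []
bail []
```

View pics/side0.png

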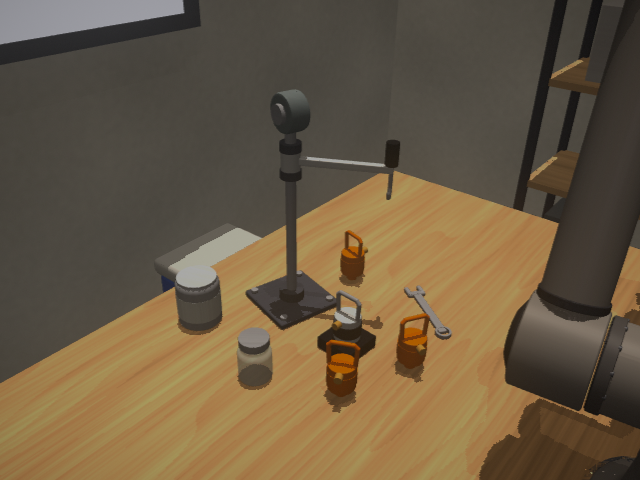

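View pics/top0.png

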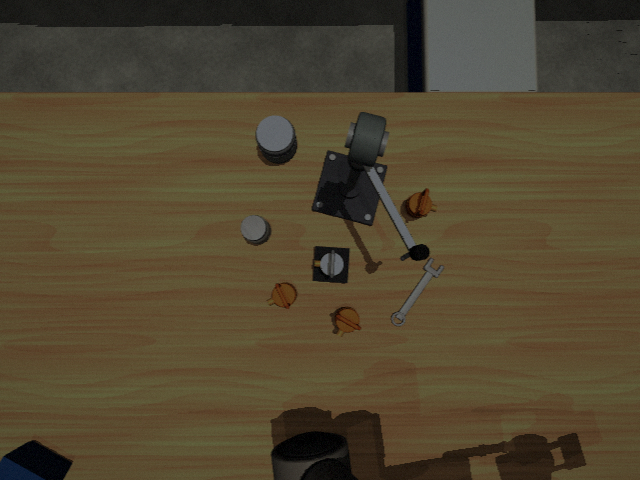

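The pictures could offer four candidates for the driver. Side view: silver in the black holder (347,322), orange at (341,371), (410,345) and (354,258). Top view: silver (331,265), orange (285,295), (347,320) and (419,204). I choose the silver one in the holder and check it in a close crop.

```bash
python3 - <<'E'
import cv2,numpy as np
a=cv2.imread('pics/side0.png');b=cv2.imread('pics/top0.png')
ca=cv2.resize(a[275:375,300:400],(400,400),interpolation=cv2.INTER_CUBIC)
cb=cv2.resize(b[235:295,300:360],(400,400),interpolation=cv2.INTER_CUBIC)
cv2.imwrite('pics/crop1.png',np.clip(np.hstack([ca,cb])*1.6,0,255).astype(np.uint8))
ca=cv2.resize(a[125:225,310:410],(400,400),interpolation=cv2.INTER_CUBIC)
cb=cv2.resize(b[140:270,310:440],(400,400),interpolation=cv2.INTER_CUBIC)
cv2.imwrite('pics/crop2.png',np.clip(np.hstack([ca,cb])*1.8,0,255).astype(np.uint8))
E
```

```text
(no output)
```

View pics/crop1.png

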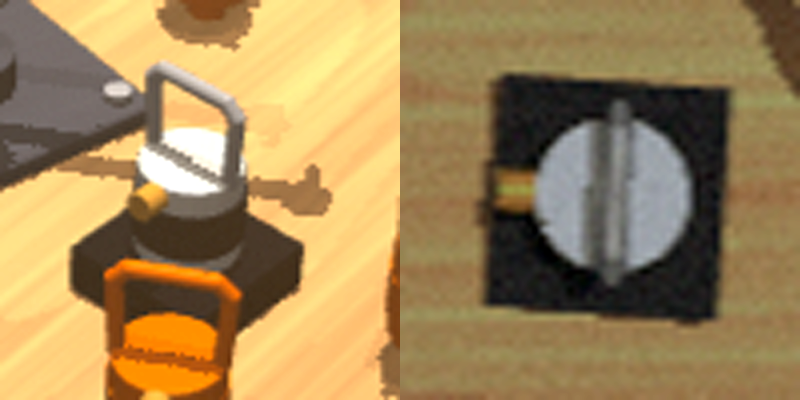

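View pics/crop2.png

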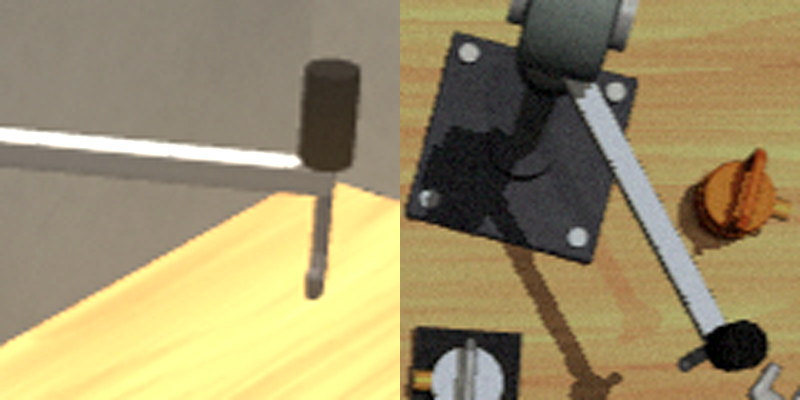

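```bash
cat > h.py <<'E'
import numpy as np,cv2
from cell import robot
def K(c):
    f=240/np.tan(np.radians(c['vfov'])/2);return np.array([[f,0,c['cx']],[0,f,c['cy']],[0,0,1]])
def ray(cam,px,c=None):
    c=c or robot.calibration(cam);R=cv2.Rodrigues(c['rvec'])[0]
    d=R.T@np.linalg.inv(K(c))@np.array([px[0],px[1],1.]);return -R.T@c['tvec'],d/np.linalg.norm(d)
def onz(cam,px,z,c=None):
    o,d=ray(cam,px,c);return o+d*(z-o[2])/d[2]
def tri(l):
    A=np.zeros((3,3));b=np.zeros(3);rs=[ray(*x) for x in l]
    for o,d in rs:
        P=np.eye(3)-np.outer(d,d);A+=P;b+=P@o
    p=np.linalg.solve(A,b);return p,[round(1000*np.linalg.norm((np.eye(3)-np.outer(d,d))@(p-o)),1) for o,d in rs]
def proj(cam,p,c=None):
    c=c or robot.calibration(cam);return cv2.projectPoints(np.array([p],float),c['rvec'],c['tvec'],K(c),None)[0].ravel()
E
python3 - <<'E'
from h import *
print('bail mid',tri([('top',(332.2,264)),('side',(349.5,297))]))
print('ends at z .114',onz('top',(333,251.2),.114),onz('top',(331.8,277),.114))
f=.325
for z in (0,.008,.01):print('mast',onz('top',(349.65,188.1),z))
print('corners',[onz('top',(310+(x-400)*f,140+y*f),.008).round(4) for x,y in [(455,33),(637,80),(588,263),(408,215)]])
print('handle',tri([('top',(419.9,252.1)),('side',(392.7,154))]))
print('jar/tin/spanner',onz('top',(255,229),.085),onz('top',(275,133),.1),onz('top',(431,268),0),onz('top',(398,318),0))
print('holder',[onz('top',(300+(x-400)*.15,235+y*.15),.024).round(4) for x,y in [(503,75),(730,90),(717,320),(485,303)]])
print('orange',[onz('top',p,.08).round(3) for p in [(285,295),(347,320),(419,204)]])
E
```

```text
bail mid (array([ 0.5525071 , -0.01445303,  0.11374275]), [np.float64(0.7), np.float64(0.7)])
ends at z .114 [ 0.57745381 -0.01662613  0.114     ] [ 0.5260976  -0.01386748  0.114     ]
mast [ 0.72442656 -0.05851648  0.        ]
mast [ 0.72302961 -0.05799677  0.008     ]
mast [ 0.72268037 -0.05786684  0.01      ]
corners [array([ 0.8081, -0.0098,  0.008 ]), array([ 0.7728, -0.1425,  0.008 ]), array([ 0.6388, -0.105 ,  0.008 ]), array([0.6744, 0.0251, 0.008 ])]
handle (array([ 0.56645428, -0.14265982,  0.33959486]), [np.float64(0.7), np.float64(0.7)])
jar/tin/spanner [0.62532468 0.14292211 0.085     ] [0.82198697 0.10055457 0.1       ] [ 0.54343932 -0.23874953  0.        ] [ 0.43318875 -0.16305935  0.        ]
holder [array([0.5923, 0.0191, 0.024 ]), array([ 0.5869, -0.0554,  0.024 ]), array([ 0.5118, -0.0504,  0.024 ]), array([0.5178, 0.0253, 0.024 ])]
orange [array([0.489, 0.082, 0.08 ]), array([ 0.438, -0.045,  0.08 ]), array([ 0.676, -0.198,  0.08 ])]
```

Crop 1 confirms it: silver body with a black band and brass stub, in the black block, with the bail bar running roughly along world x. Crop 2 shows the handle at side (392,154) and top (420,252). I'll rise first, then go above the handle.

```bash
cat >> h.py <<'E'
def rel(p,yaw=None):
    "tool-frame mm shift to world TCP p, and turn deg to world yaw of tool x"
    s=robot.observe();r=s['tool_rot'];from scipy.spatial.transform import Rotation as Ro
    R=Ro.from_euler('xyz',r).as_matrix();d=R.T@(np.array(p)-s['tool_pos'])*1000
    t=None if yaw is None else -np.degrees((yaw-r[2]+np.pi)%(2*np.pi)-np.pi)
    print('t',round(s['time'],2),'pos',s['tool_pos'].round(4),'rot',r.round(3),'F',s['contact_force'].round(2),'open',round(s['opening'],4));print('rel',d.round(1),t)
E
python3 -c "
from h import *
rel([.566,-.143,.41],np.radians(28.3))"
python3 -m pendant '[[[0,0,-35],0],[[0,0,-75],0],[[20,-8,-110],0],[[50,-22,-140],0],[[85,-38,-160],0],[[120,-55,-175],0],[[155,-72,-184],0],[[190,-88,-184],-3],[[225,-104,-184],-6],[[260,-120,-184],-9]]' 1 
python3 -m pendant '[[[35,-16,0],-1],[[70,-32,0],-2],[[105,-48,0],-3],[[140,-65,0],-3],[[170,-79,0],-3],[[195,-90,0],-3],[[205,-95,0],-3]]'
python3 - <<'E'
from h import *
rel([.566,-.143,.41],np.radians(28.3))
im=robot.read_camera('wrist');cv2.imwrite('pics/w1.png',im[:,:,::-1])
print(proj('wrist',[.5664,-.1427,.362]),proj('wrist',[.5664,-.1427,.318]))
print([(round(d['p'],2),np.array(d['xy'])*[640,480]) for d in robot.find_in('wrist','handle')])
E
```

```text
t 1.05 pos [ 0.143  -0.5052  0.2268] rot [3.141 0.    0.276] F [-0.5  -0.27 -0.58] open 0.0912
rel [ 505.7 -233.3 -183.3] -12.49576353116332
time: 1.88
tool_pos: [0.3616, -0.3173, 0.4112]
tool_rot: [3.14, -0.0, 0.435]
contact_force: [0.5, -0.8, -0.9]
opening: 0.092
time: 2.47
tool_pos: [0.5091, -0.1419, 0.4108]
tool_rot: [3.141, -0.001, 0.491]
contact_force: [0.1, 0.0, -0.3]
opening: 0.0918
t 2.47 pos [ 0.5091 -0.1419  0.4108] rot [ 3.141e+00 -1.000e-03  4.910e-01] F [ 0.14  0.03 -0.3 ] open 0.0918
rel [49.6 27.8  0.8] -0.15442639461705332
[374.79229126 168.82013006] [365.96182879 163.38696087]
[(0.84, array([364.608, 111.408]))]
```

View pics/w1.png

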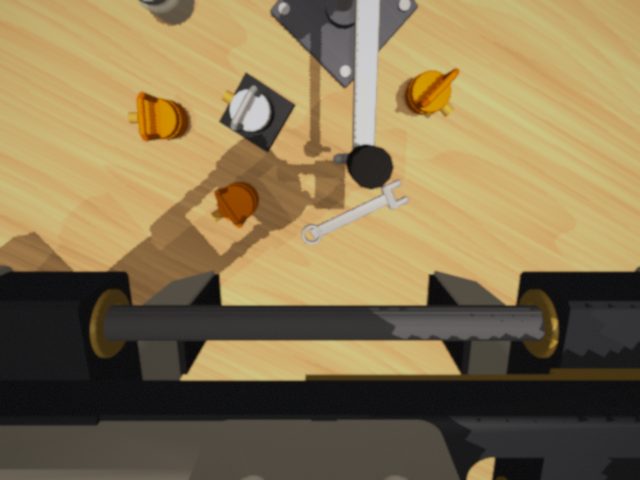

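The handle's top is at (371,167) against a predicted (375,169). It agrees to within about 2 mm, and the arm runs straight up the picture, so the yaw matches.

```bash
python3 - <<'E'
from h import *
p=onz('wrist',(370.5,167),.36);q=onz('wrist',(370,166),.34);print(p,q)
rel([p[0],p[1],.41],np.radians(28.3));
rel([p[0],p[1],.327],np.radians(28.3))
E
```

```text
[ 0.56498811 -0.14232078  0.36      ] [ 0.56517515 -0.14463187  0.34      ]
t 2.57 pos [ 0.5081 -0.1435  0.4108] rot [3.141 0.    0.491] F [-0.91  0.33 -0.74] open 0.0917
rel [50.7 25.8  0.8] -0.1794547779196489
t 2.57 pos [ 0.5081 -0.1435  0.4108] rot [3.141 0.    0.491] F [-0.91  0.33 -0.74] open 0.0917
rel [50.8 25.7 83.8] -0.1794547779196489
```

```bash
python3 -m pendant '[[[25,13,0],0],[[51,26,0],0],[[51,26,20],0],[[51,26,40],0],[[51,26,60],0],[[51,26,75],0],[[51,26,83],0],[[51,26,83],0]]'
python3 - <<'E'
from h import *
rel([.565,-.1425,.327],np.radians(28.3))
im=robot.read_camera('wrist');cv2.imwrite('pics/w2.png',im[:,:,::-1])
im=robot.read_camera('side');cv2.imwrite('pics/s2.png',im[100:300,250:517,::-1])
E
```

```text
time: 3.23
tool_pos: [0.564, -0.1437, 0.3261]
tool_rot: [-3.14, 0.003, 0.489]
contact_force: [-0.5, -0.3, 0.1]
opening: 0.0915
t 3.23 pos [ 0.564  -0.1437  0.3261] rot [-3.14e+00  3.00e-03  4.89e-01] F [-0.48 -0.28  0.06] open 0.0915
rel [ 1.4 -0.6 -0.9] -0.2807329457226187
```

View pics/w2.png

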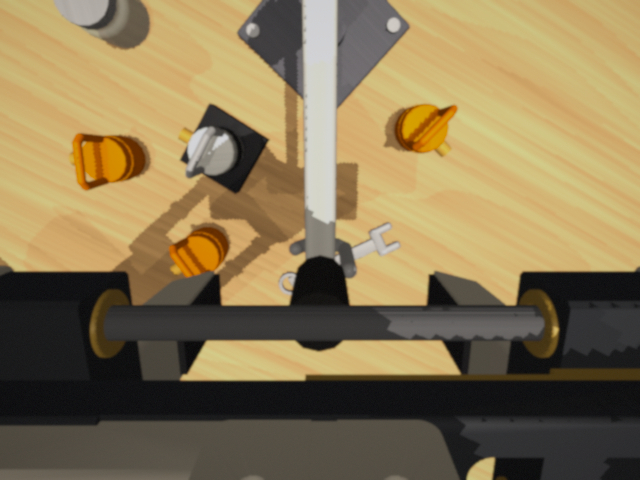

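View pics/s2.png

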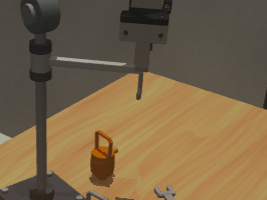

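The handle sits centred between the fingers (column 319), so I close.

```bash
python3 -m pendant '[[[0,0,0],0],[[0,0,0],0],[[0,0,0],0],[[0,0,0],0],[[0,0,0],0],[[0,0,0],0],[[0,0,0],0],[[0,0,0],0]]' 0.1 40
python3 -c "
from h import *
rel([.565,-.1425,.327],np.radians(28.3))"
```

```text
time: 4.0
tool_pos: [0.5651, -0.1434, 0.3286]
tool_rot: [3.14, -0.0, 0.49]
contact_force: [-0.5, -1.0, 0.1]
opening: 0.0429
t 4.0 pos [ 0.5651 -0.1434  0.3286] rot [ 3.14 -0.    0.49] F [-0.45 -1.02  0.07] open 0.0429
rel [ 0.3 -0.9  1.6] -0.24409786284716006
```

```bash
python3 -m pendant '[[[0,0,0],0],[[0,0,0],0],[[0,0,0],0],[[0,0,0],0],[[0,0,0],0],[[0,0,0],0],[[0,0,0],0],[[0,0,0],0]]' 0.1 40
```

```text
time: 4.67
tool_pos: [0.5651, -0.1434, 0.3286]
tool_rot: [3.14, -0.0, 0.49]
contact_force: [0.6, -0.1, -0.7]
opening: 0.0233
```

Gripped at 23 mm. Now I pull straight down.

```bash
python3 -m pendant '[[[0,0,6],0],[[0,0,18],0],[[0,0,35],0],[[0,0,52],0],[[0,0,70],0],[[0,0,88],0],[[0,0,105],0],[[0,0,122],0],[[0,0,136],0],[[0,0,145],0]]' 
python3 -m pendant '[[[0,0,8],0],[[0,0,16],0],[[0,0,22],0],[[0,0,26],0],[[0,0,26],0],[[0,0,26],0]]' 
python3 - <<'E'
from h import *
rel([.5651,-.1434,.3286-.171],.49)
im=robot.read_camera('side');cv2.imwrite('pics/s3.png',cv2.resize(im[170:370,270:537,::-1],(800,600)))
E
```

```text
time: 5.5
tool_pos: [0.5649, -0.144, 0.1832]
tool_rot: [3.139, -0.0, 0.49]
contact_force: [-4.5, -1.5, 9.5]
opening: 0.0232
time: 6.0
tool_pos: [0.5652, -0.1445, 0.1584]
tool_rot: [3.137, -0.001, 0.49]
contact_force: [-5.3, -1.2, 11.3]
opening: 0.0232
t 6.0 pos [ 0.5652 -0.1445  0.1584] rot [ 3.137e+00 -1.000e-03  4.900e-01] F [-5.26 -1.19 11.25] open 0.0232
rel [ 0.4 -1.   0.8] -0.024310760428328422
```

View pics/s3.png

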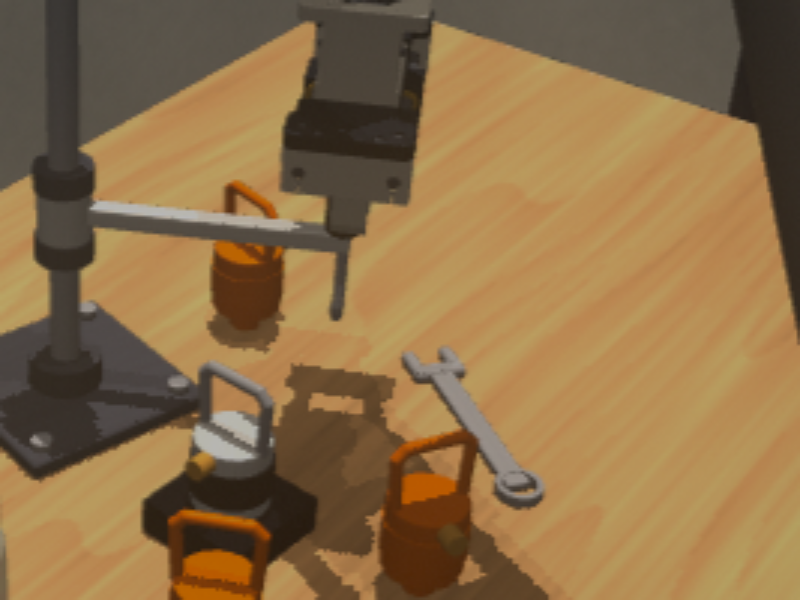

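Pulled down 171 mm. F_z is 11.3 N as expected, with no slip. The side view shows the hook level, swung clear to the right of the driver's bail. Next are the arc rows.

```bash
python3 - <<'E'
from h import *
from scipy.spatial.transform import Rotation as Ro
s=robot.observe();m=np.array([.723,-.058]);p=s['tool_pos'];v=p[:2]-m;a0=np.degrees(np.arctan2(v[1],v[0]));print(a0%360,np.hypot(*v))
R=Ro.from_euler('xyz',s['tool_rot']).as_matrix()
for da in [2,5,9,13,17,21,25,29,32,34]:
    a=np.radians(a0-da);q=np.r_[m+.18*np.array([np.cos(a),np.sin(a)]),.1576]
    print(da,(R.T@(q-p)*1000).round(1))
E
```

```text
208.73752562733335 0.17996988087066476
2 [ 0.  -6.3  1. ]
5 [  0.5 -15.7   0.9]
9 [  1.8 -28.2   0.9]
13 [  4.1 -40.5   0.8]
17 [  7.2 -52.7   0.8]
21 [ 11.2 -64.6   0.7]
25 [ 15.9 -76.3   0.7]
29 [ 21.5 -87.5   0.6]
32 [ 26.2 -95.7   0.6]
34 [  29.5 -101.     0.6]
```

```bash
python3 -m pendant '[[[0,-6.3,1],2],[[0.5,-15.7,1],5],[[1.8,-28.2,1],9],[[4.1,-40.5,1],13],[[7.2,-52.7,1],17],[[11.2,-64.6,1],21],[[15.9,-76.3,1],25],[[21.5,-87.5,1],29],[[26.2,-95.7,1],32],[[29.5,-101,1],34]]' 
python3 -m pendant '[[[0,0,0],0],[[0,0,0],0]]'
python3 - <<'E'
from h import *
rel([.5651,-.1434,.1576],.49)
im=robot.read_camera('side');cv2.imwrite('pics/s4.png',cv2.resize(im[220:370,270:470,::-1],(800,600),interpolation=cv2.INTER_CUBIC))
im=robot.read_camera('wrist');cv2.imwrite('pics/w4.png',im[:,:,::-1])
E
```

```text
time: 6.88
tool_pos: [0.543, -0.0402, 0.1583]
tool_rot: [3.139, -0.003, -0.105]
contact_force: [-6.9, 1.3, 11.5]
opening: 0.0229
time: 7.05
tool_pos: [0.5431, -0.0395, 0.1597]
tool_rot: [3.139, -0.005, -0.104]
contact_force: [-4.5, 1.2, 10.1]
opening: 0.0232
t 7.05 pos [ 0.5431 -0.0395  0.1597] rot [ 3.139 -0.005 -0.104] F [-4.55  1.22 10.14] open 0.0232
rel [ 32.7 101.1   2.5] -34.061010725417496
```

View pics/s4.png

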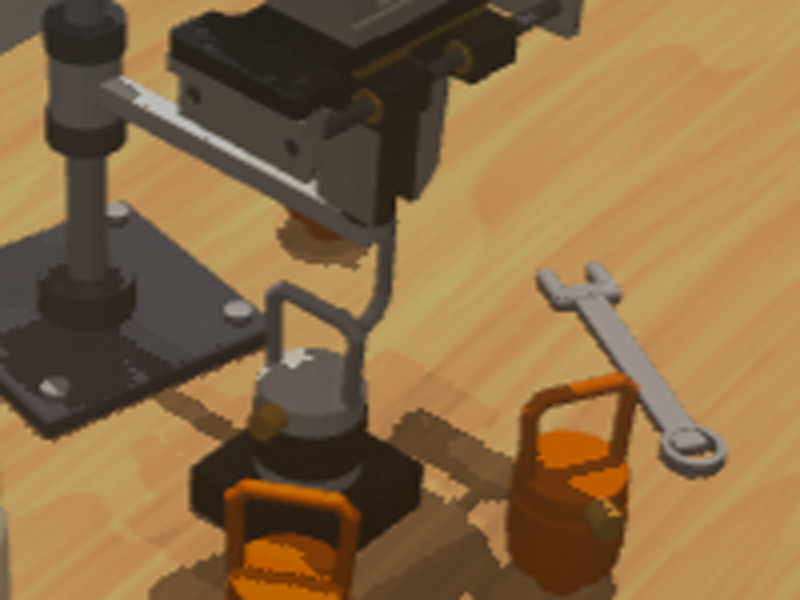

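View pics/w4.png

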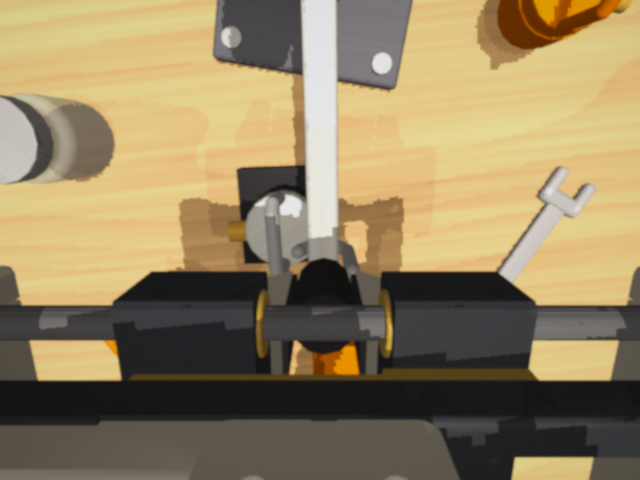

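```bash
python3 - <<'E'
from h import *
s=robot.observe();p=s['tool_pos'];m=np.array([.723,-.058]);v=p[:2]-m;a=np.arctan2(v[1],v[0]);print(np.degrees(a)%360,np.hypot(*v))
u=-np.array([np.cos(a),np.sin(a)]);n=np.array([-u[1],u[0]])
seat=np.r_[m-.18*u,p[2]+.0114-.076];print('seat',seat)
b=np.array([.5525,-.01445,.1137]);d=b-seat;print('bail in hook',(d[:2]@u).round(4),(d[:2]@n).round(4),d[2])
H=lambda x,y,z:np.r_[seat[:2]+u*x+n*y,seat[2]+z]
bd=np.array([.9985,-.0546,0])
for c in('side','wrist'):
    print(c,'tip',proj(c,H(0,.015,.008)),'shank mid',proj(c,H(0,-.014,.015)),'bail ends',[proj(c,b+bd*t).round(1) for t in(-.024,0,.024)],'underside',proj(c,H(0,0,-.012)))
E
```

```text
174.2269988252344 0.18088861220131294
seat [ 0.54391292 -0.03989425  0.0950074 ]
bail in hook 0.006 0.0262 0.01869260266179902
side tip [356.38726975 300.78420954] shank mid [367.32437282 290.95704838] bail ends [array([360.5, 302.6]), array([349.9, 297. ]), array([339.5, 291.6])] underside [361.40616516 306.29865892]
wrist tip [296.24134242 253.43340449] shank mid [346.21351558 256.76344413] bail ends [array([278.1, 289. ]), array([274.7, 248.8]), array([271. , 206.3])] underside [321.788011   244.22757981]
```

Measured against projections: the wrist view predicts the tip at (296,253) and I see it at (297,250). The bail ends match at (272,205) in the wrist view and at (360,330) and (278,290) in the side crop. Bail relative to seat is x 6, y 26, z 19 mm. I'll lower it 2 mm and swing in.

```bash
python3 - <<'E'
from h import *
from scipy.spatial.transform import Rotation as Ro
s=robot.observe();m=np.array([.723,-.058]);p=s['tool_pos'];v=p[:2]-m;a0=np.degrees(np.arctan2(v[1],v[0]))
R=Ro.from_euler('xyz',s['tool_rot']).as_matrix()
for da in [0,2,4,6,8,8.4]:
    a=np.radians(a0-da);q=np.r_[m+.1805*np.array([np.cos(a),np.sin(a)]),.1575]
    print(da,(R.T@(q-p)*1000).round(1))
E
```

```text
0 [ 0.4 -0.   2.1]
2 [ 0.5 -6.3  2.1]
4 [  0.8 -12.6   2.1]
6 [  1.3 -18.9   2.1]
8 [  2.  -25.1   2.1]
8.4 [  2.2 -26.4   2.1]
```

```bash
python3 -m pendant '[[[0.4,0,1.5],0],[[0.4,0,3],0],[[0.5,-4,3],1.3],[[0.6,-8,3],2.6],[[0.8,-12.6,3],4],[[1.1,-16,3],5],[[1.4,-20,3],6.4],[[1.8,-23.5,3],7.5],[[2.2,-26.4,3],8.4],[[2.2,-26.4,3],8.4]]' 
python3 - <<'E'
from h import *
s=robot.observe();p=s['tool_pos'];print(p,s['contact_force']);m=np.array([.723,-.058]);v=p[:2]-m;a=np.arctan2(v[1],v[0]);print(np.degrees(a)%360,np.hypot(*v))
u=-np.array([np.cos(a),np.sin(a)]);n=np.array([-u[1],u[0]])
seat=np.r_[m-.18*u,p[2]+.0114-.076]
b=np.array([.5525,-.01445,.1137]);d=b-seat;print('bail in hook',(d[:2]@u).round(4),(d[:2]@n).round(4),d[2])
im=robot.read_camera('side');cv2.imwrite('pics/s5.png',cv2.resize(im[240:360,290:450,::-1],(800,600),interpolation=cv2.INTER_CUBIC))
im=robot.read_camera('wrist');cv2.imwrite('pics/w5.png',im[100:400,120:520,::-1])
print(proj('side',seat),proj('wrist',seat))
E
```

```text
time: 7.98
tool_pos: [0.5475, -0.0128, 0.1575]
tool_rot: [3.14, -0.005, -0.251]
contact_force: [-6.9, 1.8, 11.5]
opening: 0.0235
[ 0.5474709  -0.01283475  0.15754358] [-6.856674    1.77237943 11.45468221]
165.57028916973866 0.1812466911812342
bail in hook 0.004 -0.0003 0.020756417642174438
[350.70955637 307.70464527] [321.27901122 249.19888732]
```

View pics/s5.png

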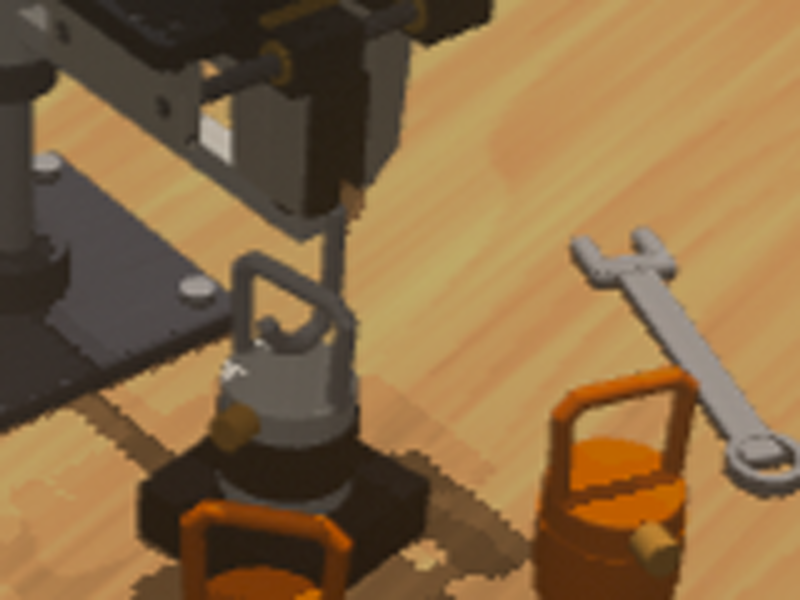

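View pics/w5.png

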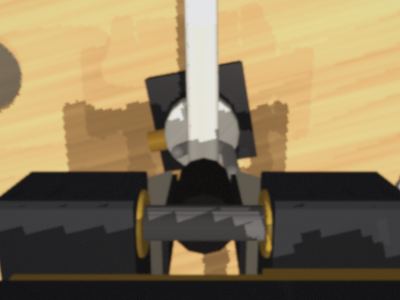

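The tip shows beneath the bar, inside the bail's window at (270,330) in the side crop. The hook is in. Now I rise gently.

```bash
python3 -m pendant '[[[0,0,-1],0],[[0,0,-3],0],[[0,0,-5],0],[[0,0,-7],0],[[0,0,-9],0],[[0,0,-11],0],[[0,0,-13],0],[[0,0,-14],0],[[0,0,-15],0],[[0,0,-15],0]]' 
python3 -m pendant '[[[0,0,-1],0],[[0,0,-2],0],[[0,0,-3],0],[[0,0,-4],0],[[0,0,-5],0],[[0,0,-6],0],[[0,0,-7],0],[[0,0,-8],0],[[0,0,-9],0],[[0,0,-10],0]]' 
```

```text
time: 8.92
tool_pos: [0.5475, -0.0128, 0.1739]
tool_rot: [3.141, -0.007, -0.25]
contact_force: [-4.2, 2.4, 9.8]
opening: 0.0233
time: 9.75
tool_pos: [0.5474, -0.0128, 0.1839]
tool_rot: [3.141, -0.007, -0.25]
contact_force: [0.1, 0.8, 0.7]
opening: 0.0233
```

```bash
cat > f.py <<'E'
from h import *
s=robot.observe();print('t',round(s['time'],2),s['tool_pos'].round(4),s['contact_force'].round(2),'lift~',round(.3286-s['tool_pos'][2],4))
im=robot.read_camera('side');import sys
cv2.imwrite(sys.argv[1],cv2.resize(im[210:360,280:480,::-1],(800,600),interpolation=cv2.INTER_CUBIC))
s=robot.observe();print(s['contact_force'].round(2))
E
python3 f.py pics/s6.png
```

```text
t 9.75 [ 0.5474 -0.0128  0.1839] [0.05 0.82 0.65] lift~ 0.1447
[-1.46  0.85  0.74]
```

View pics/s6.png

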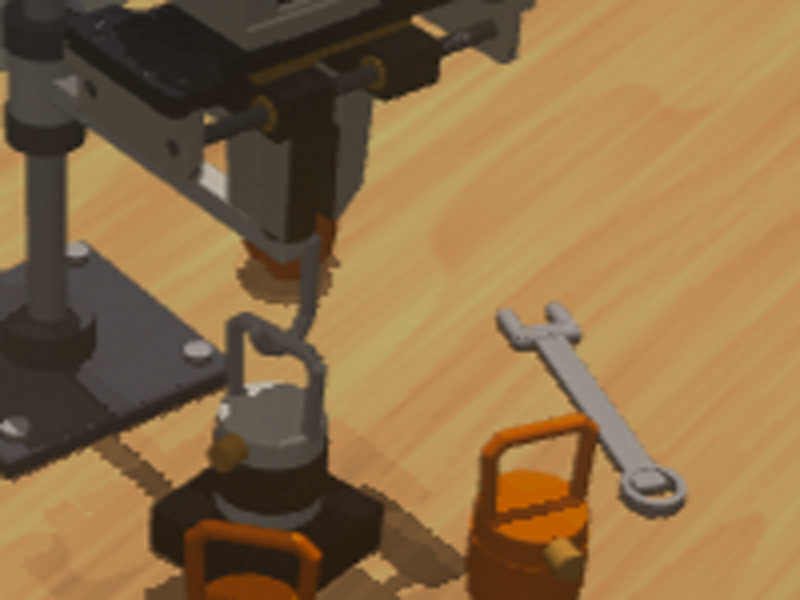

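The bar lies in the hook's bottom and the load is taken, with F_z dropping from 10 to 0.7 N. The balance must be only a little higher, so I continue slowly.

```bash
python3 -m pendant '[[[0,0,-1],0],[[0,0,-2],0],[[0,0,-4],0],[[0,0,-5],0],[[0,0,-7],0],[[0,0,-8],0],[[0,0,-9],0],[[0,0,-10],0],[[0,0,-11],0],[[0,0,-12],0]]' 
python3 -m pendant '[[[0,0,-1],0],[[0,0,-2],0],[[0,0,-3],0],[[0,0,-4],0],[[0,0,-5],0],[[0,0,-6],0],[[0,0,-7],0],[[0,0,-8],0],[[0,0,-8],0],[[0,0,-8],0]]' 
python3 f.py pics/s7.png
```

```text
time: 10.63
tool_pos: [0.5474, -0.0128, 0.1962]
tool_rot: [3.141, -0.007, -0.25]
contact_force: [0.0, -0.1, 0.6]
opening: 0.0232
time: 11.47
tool_pos: [0.5474, -0.0128, 0.2042]
tool_rot: [3.141, -0.007, -0.25]
contact_force: [1.0, 0.6, 0.3]
opening: 0.0236
t 11.47 [ 0.5474 -0.0128  0.2042] [0.96 0.59 0.28] lift~ 0.1244
[0.68 0.1  0.57]
```

View pics/s7.png

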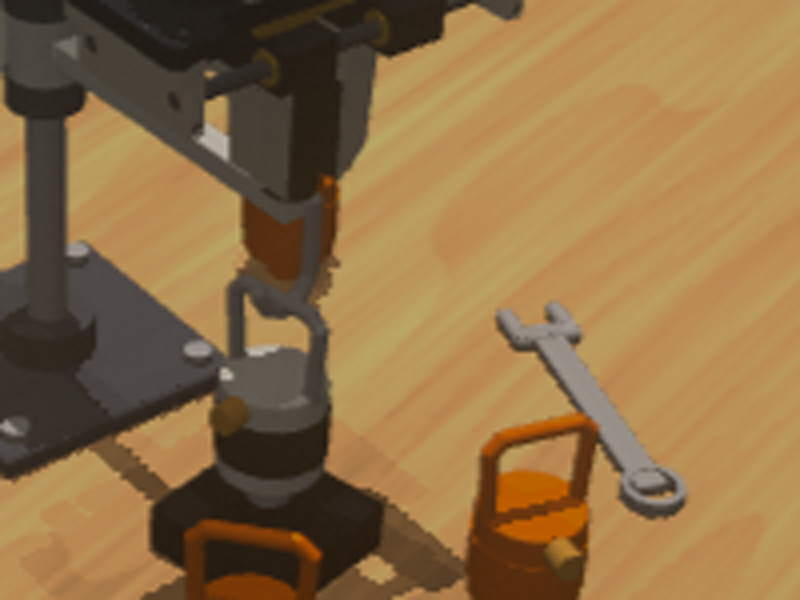

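```bash
cat > g.py <<'E'
from h import *
F=[]
for i in range(24):
    robot.read_camera('top');s=robot.observe();F.append(s['contact_force'])
F=np.array(F);print('t',s['time'],'TCP z',s['tool_pos'][2].round(4),'F',F.mean(0).round(2),'sd',F.std(0).round(2))
E
python3 g.py
```

```text
t 12.7167 TCP z 0.2042 F [ 0.69 -0.34  0.33] sd [0.48 0.54 0.48]
```

```bash
python3 -m pendant '[[[0,0,-1],0],[[0,0,-2],0],[[0,0,-4],0],[[0,0,-6],0],[[0,0,-8],0],[[0,0,-9],0],[[0,0,-10],0],[[0,0,-10],0]]'; python3 g.py
python3 -m pendant '[[[0,0,-1],0],[[0,0,-2],0],[[0,0,-4],0],[[0,0,-6],0],[[0,0,-8],0],[[0,0,-9],0],[[0,0,-10],0],[[0,0,-10],0]]'; python3 g.py
python3 -m pendant '[[[0,0,-1],0],[[0,0,-2],0],[[0,0,-4],0],[[0,0,-6],0],[[0,0,-8],0],[[0,0,-9],0],[[0,0,-10],0],[[0,0,-10],0]]'; python3 g.py

```

```text
time: 13.38
tool_pos: [0.5474, -0.0128, 0.2144]
tool_rot: [3.141, -0.008, -0.25]
contact_force: [2.3, -1.3, -2.3]
opening: 0.0233
t 14.5833 TCP z 0.2142 F [ 2.38 -0.34 -0.32] sd [0.6  0.42 0.62]
time: 15.25
tool_pos: [0.5474, -0.0127, 0.2244]
tool_rot: [3.141, -0.008, -0.25]
contact_force: [2.6, -1.0, -0.3]
opening: 0.0236
t 16.45 TCP z 0.2242 F [ 4.02 -0.82 -0.65] sd [0.52 0.48 0.54]
time: 17.12
tool_pos: [0.5474, -0.0128, 0.2344]
tool_rot: [3.141, -0.008, -0.25]
contact_force: [4.3, -0.9, -1.5]
opening: 0.0232
t 18.3167 TCP z 0.2342 F [ 5.05 -0.97 -1.01] sd [0.45 0.49 0.53]
```

The force falls about 0.045 N/mm and crosses zero near TCP z = 0.208 m (lift about 0.12). I go back there and check.

```bash
python3 -m pendant '[[[0,0,2],0],[[0,0,5],0],[[0,0,8],0],[[0,0,11],0],[[0,0,14],0],[[0,0,17],0],[[0,0,20],0],[[0,0,22],0],[[0,0,24],0],[[0,0,25],0]]'; python3 g.py; python3 f.py pics/s8.png
```

```text
time: 19.15
tool_pos: [0.5474, -0.0127, 0.2089]
tool_rot: [3.141, -0.007, -0.25]
contact_force: [3.1, -0.7, 0.5]
opening: 0.0229
t 20.35 TCP z 0.2092 F [ 1.97 -0.11 -0.34] sd [0.84 0.42 0.64]
t 20.35 [ 0.5474 -0.0128  0.2092] [0.02 0.02 0.45] lift~ 0.1194
[ 0.28  0.89 -0.97]
```

View pics/s8.png

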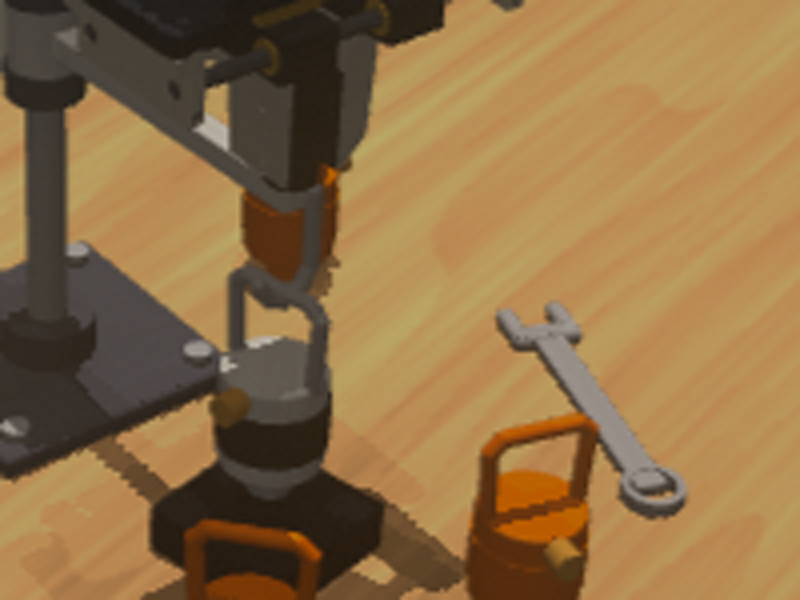

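Near zero within friction and sensor bias, with the nose clear of the block. I settle there and open.

```bash
python3 -m pendant '[[[0,0,0.5],0],[[0,0,1],0],[[0,0,1],0],[[0,0,1],0],[[0,0,1],0],[[0,0,1],0]]' 0.1 15; python3 -m pendant '[[[0,0,0],0],[[0,0,0],0],[[0,0,0],0],[[0,0,0],0],[[0,0,0],0],[[0,0,0],0]]' 0.6
python3 g.py; python3 f.py pics/s9.png; python3 - <<'E'
from h import *
im=robot.read_camera('wrist');cv2.imwrite('pics/w9.png',im[100:400,120:520,::-1])
E
```

```text
time: 20.9
tool_pos: [0.5473, -0.0128, 0.2081]
tool_rot: [3.141, -0.007, -0.25]
contact_force: [0.1, -1.2, 0.2]
opening: 0.0238
time: 21.4
tool_pos: [0.5473, -0.0128, 0.2081]
tool_rot: [3.141, -0.007, -0.25]
contact_force: [-0.0, -0.3, 0.7]
opening: 0.0541
t 22.6 TCP z 0.2081 F [ 0.07  0.03 -0.01] sd [0.51 0.5  0.37]
t 22.6 [ 0.5474 -0.0128  0.2081] [ 0.3   0.83 -0.15] lift~ 0.1205
[ 0.55 -0.05  0.49]
```

View pics/s9.png

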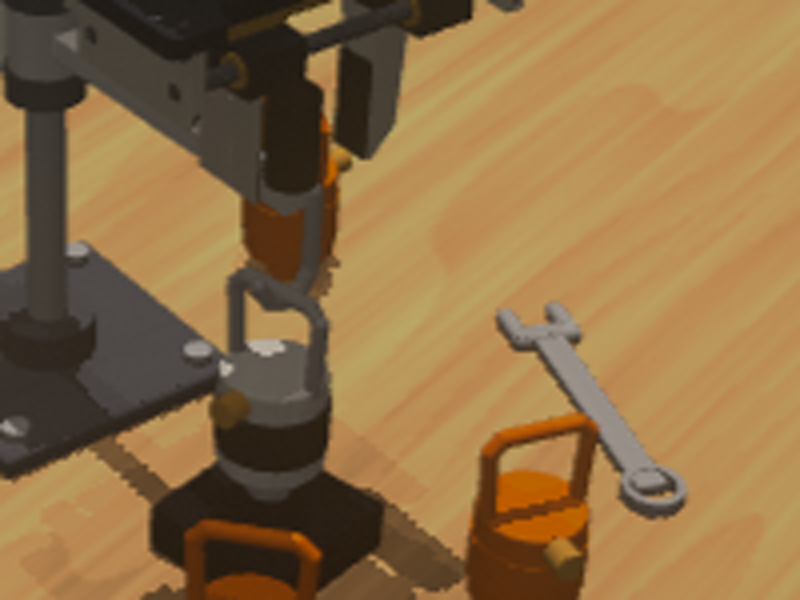

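View pics/w9.png

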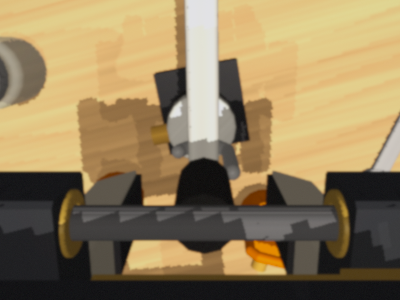

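The fingers are clear on both sides and the hook stays put (moved no visible amount). I back off straight up.

```bash
python3 -m pendant '[[[0,0,-5],0],[[0,0,-15],0],[[0,0,-30],0],[[0,0,-45],0],[[0,0,-62],0],[[0,0,-80],0],[[0,0,-98],0],[[0,0,-112],0],[[0,0,-120],0],[[0,0,-120],0]]' 0.9
python3 g.py; python3 f.py pics/s10.png; python3 - <<'E'
from h import *
im=robot.read_camera('top');cv2.imwrite('pics/t10.png',im[:,:,::-1])
im=robot.read_camera('side')
p=[(round(d['p'],2),(np.array(d['xy'])*[640,480]).round(1)) for d in robot.find_in('side','bail')];print(p)
E
```

```text
time: 23.53
tool_pos: [0.5472, -0.0126, 0.3307]
tool_rot: [3.141, -0.012, -0.25]
contact_force: [-0.2, -0.6, -0.5]
opening: 0.0826
t 24.7333 TCP z 0.3281 F [ 0.03 -0.03 -0.14] sd [0.58 0.49 0.53]
t 24.73 [ 0.5465 -0.0125  0.3281] [-0.5  -0.15  0.21] lift~ 0.0005
[-0.64 -0.28  0.08]
[(0.92, array([345.4, 311.5])), (0.81, array([352. , 264.3])), (0.6, array([411.9, 344.7])), (0.6, array([341.2, 370.6]))]
```

View pics/s10.png

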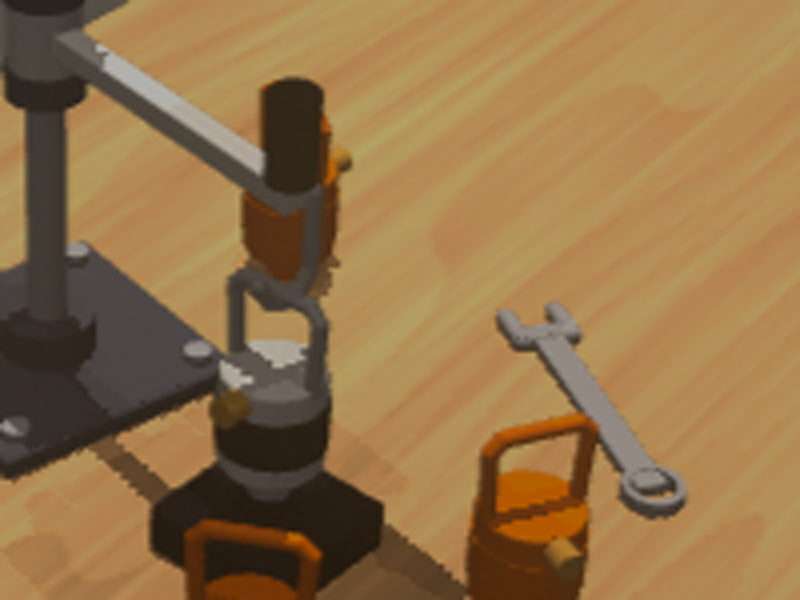

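View pics/t10.png

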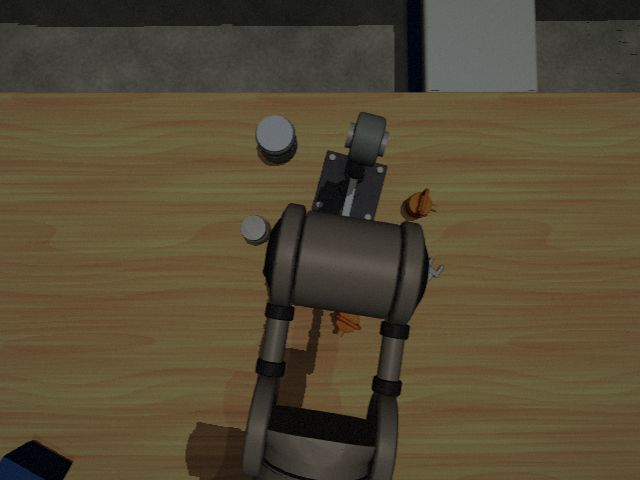

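```bash
python3 - <<'E'
from h import *
for z in (.1137,.132,.137,.142,.147):print(z,proj('side',[.5515,-.0145,z]), [proj('side',[.5515+t*.998,-.0145-t*.06,z]).round(1) for t in(-.024,.024)])
E
```

```text
0.1137 [350.37200945 297.24666258] [array([361. , 302.9]), array([340. , 291.7])]
0.132 [350.80901934 288.72595595] [array([361.5, 294.3]), array([340.4, 283.3])]
0.137 [350.92978172 286.37136207] [array([361.7, 291.9]), array([340.5, 281. ])]
0.142 [351.05113622 284.00522309] [array([361.8, 289.6]), array([340.6, 278.6])]
0.147 [351.17308722 281.62745387] [array([362. , 287.2]), array([340.7, 276.2])]
```

The bail is now at about 0.141 m (driver about 0.051 m in the holder's frame, limit 0.042). The views before and after backing off are the same, so it hangs still. I hand in.

```bash
python3 -c "
from cell import robot
print(robot.hand_in())"
```

```text
the job is handed in; nothing more can be done
None
```

The nutrunner now hangs still in the hook, carried by the spring alone, and I handed the job in at about 25 s. No verdict is reported.

**What I did:** I gripped the handle, pulled the hook down about 171 mm and swung it in under the silver nutrunner's bail. I then let it rise slowly with the handle held. I found the balance from the force on the handle, which falls about 0.045 N per mm and crosses zero near a lift of 0.12 m. I let go there and backed straight up.

**Last checks:**
- **Stillness:** the side pictures at release and after backing off look the same, so I saw no drop or rise.
- **Height:** the bail is at about 0.141 m, so the nutrunner sits about 51 mm up in the holder's frame, against the required 42 mm. It looks upright in the hook.
- **Robot:** the gripper is about 120 mm above its release height, and the force on it reads about zero.
- **Bystanders:** the jar, paint tin and spanner were not touched. The jar and tin show unmoved in the last top view, where the arm mostly hides the spanner; the side view shows the spanner lying where it did.

**What disagreed:** force readings near the balance differed by a few tenths of a newton between going up (+0.33 N at tool height 0.204 m) and coming down (−0.34 N at 0.209 m). That is about the size of the friction and sensor noise. I could not measure the hook-on-nutrunner force directly. While the hook took the weight, the handle force dropped from about 10 N to 0.7 N over a slow 10 mm rise.

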